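# Shut the marked air valve under the sliding cover

## Robot

A 7-joint arm with a two-finger parallel gripper is mounted at the origin on the work surface. World frame = base frame: x ahead of the robot, y to its left, z up, the work surface at z = 0. Lengths are in m, angles in rad, forces in N, time in s.
With the tool pointing down it reaches from about 0.4 to 0.85 m from the base axis. Payload 4.5 kg.
Tool frame: the origin (TCP) lies on the centre line of the jaws, within the pads' length; the fingertips stand 25 mm ahead of it and the grasp point (between the pads) lies 6 mm ahead of it; y points along the fingers, z is the direction in which the jaws open and shut, and the axes are right-handed (so a half turn about y gives the same grasp; the last joint's range is limited). The gripper opens to 85 mm and grips with 20 to 120 N. Pads are 22 mm wide; open, the fingers measure 114 mm over their backs; the gripper's body (76 mm by 85 mm) begins 54 mm behind the grasp point. The pads swing forward as they close: fully open they stand 13 mm farther back than shut.
Start: joints at [1.237, 0.689, -0.195, 1.565, 0.157, 0.902, -0.215], TCP at [0.225, -0.583, 0.256] pointing down, gripper open.
Joint ranges: [-3.01, 3.01], [-0.46, 2.08], [-1.47, 1.51], [0.13, 2.56], [-1, 4.14], [0.04, 2.09], [-2.66, 2.66]. Speed limits (rad/s): [2.57, 2.57, 3.14, 3.14, 3.14, 3.14, 3.14].

## Interface

Orientations are given as [roll, pitch, yaw] about the fixed x, y, z axes, in that order (R = Rz(yaw) Ry(pitch) Rx(roll)).
In Python, from rig import ctrl, vision, readout gives the robot as it stands. Calls block until the motion is done:
- ctrl.move_pose(position, orientation): joint-space move of the TCP to a pose.
- ctrl.move_l(position, frame=None, rate=0.15, force_limit=None): straight line of the TCP; frame=None keeps the orientation; rate is the mean speed in m/s. With force_limit (N) it stops when the force on the tool has changed by that much, and returns True; else False.
- ctrl.goto_joints(angles): joint-space move.
- ctrl.release() and ctrl.close_gripper(): open the fingers fully, or close them until they stop; the grip force is fixed at half the most.
- ctrl.hold(seconds).
- ctrl.inverse_kinematics(position, orientation): joint angles nearest the present ones, or None.
- vision.camera(name): name is "scene" or "top" or "wrist"; returns (picture, depth): 480x640x3 uint8, red, green, blue; 480x640 float32, m along the optical axis (not along the pixel's ray), 0 where there is no reading.
- vision.camera_model(name): a dict with "fx", "fy", "cx", "cy" (pixels), "R" (3x3) and "t" (3): a world point X has camera coordinates R X + t. Camera axes: x right, y down, z forward; pixel columns grow to the right and rows downward; lengths in m; the calibration is good to about 2 mm. A picture is of the moment at which its call begins: read the wrist's pose just before it. camera_model takes no time and is no camera call; for the wrist camera it gives the pose at the moment of the call.
A pose or a line that the arm cannot do raises ctrl.PlanningError and nothing moves.
- ctrl.job_done(): hands the job in, once; it reports no verdict.
Readings, each from a call of its own:
- readout.read_time(): time.
- readout.read_joint_positions(): joint angles.
- readout.read_joint_velocities(): joint speeds.
- readout.read_joint_torque(): joint torques, N m.
- readout.read_position(): TCP position.
- readout.read_tcp_rot(): TCP orientation.
- readout.read_ft_force(): force on the tool from outside, world axes, zero at the start.
- readout.read_ft_torque(): the same for the moment, N m.
- readout.read_width(): opening from 0.0 (shut) to 1.0 (fully open).
Only numpy, scipy, OpenCV 4.12 (cv2) and the standard library are available. Lean on these libraries where they do the work, as an engineer would, in place of code of your own. Each camera call takes 0.05 s, during which the arm holds its last target.

## Task

Shut off the air to the doll-head press: push the grey cover of the blue valve box along its guides, all the way to the other end of the box, then push the red lever with the white band round until it is fully shut against its stop, crosswise to where it began. Push with the fingertips; nothing needs gripping. Do not lift the cover off its guides, leave the plain grey lever as it is, and do not disturb the doll parts and the tray standing around.

Things in the scene. Friction and masses are not known exactly. Their poses are not given: they have to be found in the camera images.
- valve_box: Blue box fixed to the table, 150 mm (x) by 430 mm (y), 74 mm high; origin: centre of underside; at yaw 0 its x points away from the robot. Its -y half is a well (inside: x -62 to 62, y -210 to 0 mm, floor 12 mm up) with two valves; the +y half is solid, 61 mm high. Side ledges 62 mm up, with lips to 74 mm, guide the cover. On the +x side pipes reach to x = 129 mm, 42 mm high.
- cover: Loose grey plate 139 (x) x 208 (y) x 6 mm, 0.2 to 0.45 kg, axes as the box's, origin: centre of its underside, 62 mm above the table. It lies on the box's ledges between the lips, 1.5 mm play each side. It starts over the well (box y -106 to -80 mm) and slides to the box's +y until it meets the end wall at box y = +106 mm. A few newtons move it; it stays where left.
- cover_rib (a point): Centre of the black rib standing on the middle of the cover: 70 mm along box x, 12 mm thick along box y, from 68 to 92 mm above the table; this point is 80 mm above the table. Pushed on its -y face, it takes the cover along.
- red_pivot (a point): Point on the vertical pivot axis of the red lever, 40 mm above the table (mid-height of the lever). The red and the grey valve stand 15 mm to the +x side of the box's centre line, at box y = -146 and -62 mm; which is at which place varies. Hidden under the cover at first.
- red_tip (a point): Outer end of the red lever, at mid-height. The lever is a red bar with a white band near its end, 46 mm from pivot axis to end, 10 mm thick, from 28 to 52 mm above the table, with a round steel hub of 18 mm diameter at the pivot.
- red_lever (a joint): Angle of the red lever, rad. 0 (open): it points to the box's -x. It turns clockwise seen from above as it grows, to a hard stop at 1.571 (shut), where it points to the box's +y. It starts at 0 to 0.25, turns with about 0.07 N m of friction (some 2 N at 35 mm) and stays where left.
- grey_lever (a joint): Angle of the plain grey lever, rad: same shape, size and turning sense as the red one, on the other valve; starts at 0 to 0.25 and is to be left alone.
- doll_head: Blank peach vinyl doll head standing on its neck, 84 mm across, 110 mm high, loose. Origin at the centre of its underside.
- shoe_a: Glossy black plastic doll shoe, 58 x 24 x 25 mm, loose. Origin at the centre of its underside.
- shoe_b: The other glossy black doll shoe, 58 x 24 x 25 mm, loose. Origin at the centre of its underside.
- hairbrush: Lilac plastic hairbrush lying bristles down, 145 mm long along its x, 36 mm wide, 28 mm high, loose. Origin under its middle, on the table.
- display_base: Clear acrylic display base: disc 90 mm across and 8 mm thick with a thin post, 87 mm high in all, loose. Origin at the centre of its underside.
- parts_tray: Empty white plastic tray, 90 x 120 x 30 mm, loose, between the box and the robot. Origin at the centre of its underside.
Things that resemble listed ones, but are neither listed nor needed, are in the scene too. Of the things shaped like the cover, the grey one is meant.

How it is judged:
By the outcome, as a careful person would: the job done as asked, in the order asked, and still so for the second after the job is handed in, with the robot touching nothing.
It also fails if it takes over 42 s, if anything falls off the work surface, if the arm or the gripper's body presses on something with over 40 N, if the wrist force passes 120 N, or if a joint passes its speed limit or range.

## Working session

There is one attempt and no reset: what is moved stays moved. The work goes in short steps, each a Python script; the robot and the scene stay as the last script left them, time stands still between calls to the robot, and variables do not carry over. Pictures are saved under pics/ and viewed, and the job is handed in when it is done.

```bash
ls; mkdir -p pics
python3 - <<'E'
from rig import ctrl, vision, readout
import cv2,numpy as np
for n in ["scene","top","wrist"]:
    p,d=vision.camera(n); m=vision.camera_model(n)
    cv2.imwrite(f"pics/{n}0.png",p[:,:,::-1]); np.savez(f"pics/{n}0.npz",p=p,d=d,**m)
    print(n,m["fx"],m["cx"],m["cy"],np.round(-m["R"].T@m["t"],3),np.round(m["R"],2).tolist())
print(readout.read_time(),readout.read_position(),readout.read_tcp_rot(),readout.read_ft_force())
E
```

```text
pics
scene 443.72757937621793 325.5947382793755 237.86781016688462 [1.165 0.316 0.722] [[-0.53, 0.85, -0.01], [0.54, 0.33, -0.77], [-0.65, -0.42, -0.63]]
top 493.4548985710213 312.1479401794062 247.91682729942292 [ 0.297 -0.134  1.309] [[0.02, -1.0, -0.02], [-0.99, -0.01, -0.16], [0.16, 0.02, -0.99]]
wrist 410.7994978277541 314.63487526748776 232.58195516204273 [ 0.291 -0.556  0.373] [[0.36, -0.93, 0.0], [-0.9, -0.35, 0.28], [-0.26, -0.1, -0.96]]
0.15 [ 0.22452626 -0.58278982  0.25564627] [-1.57224090e+00 -7.20815854e-05 -2.77377573e+00] [-0.21242657  0.04842574 -0.39240054]
```

View pics/top0.png

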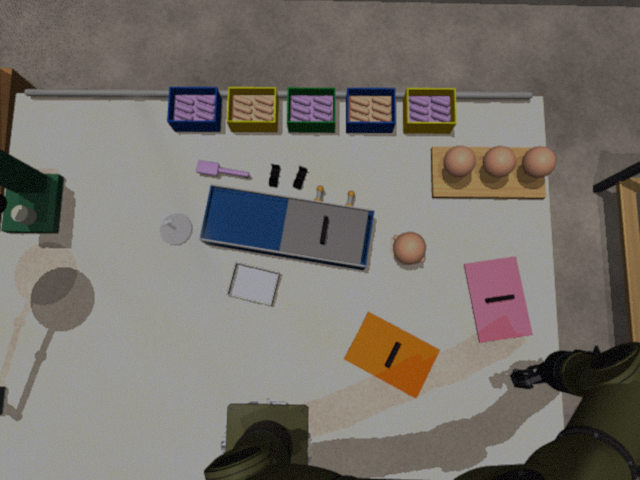

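View pics/scene0.png

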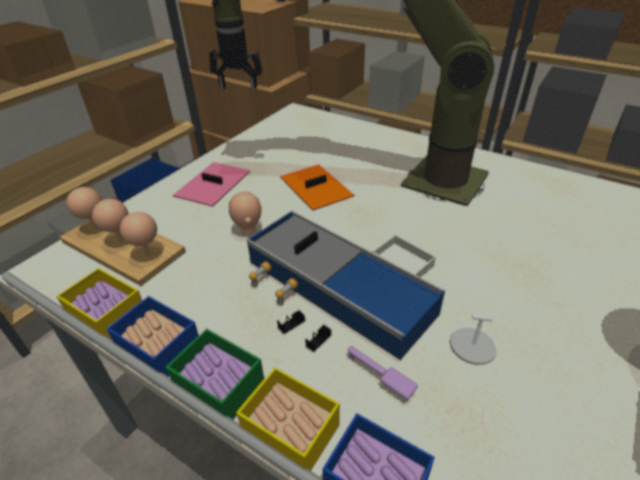

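The top view shows the box at about (288,226). Three things could be taken for the cover: the grey plate on the box with its rib at (324,230), the orange plate (392,355) and the pink plate (498,298). I choose the grey one on the box. Next I measure its pose from both cameras and check it in a close crop.

```bash
cat > h.py <<'E'
import numpy as np,cv2
def cloud(d,m):
    v,u=np.mgrid[0:480,0:640]
    X=np.stack([(u-m["cx"])/m["fx"]*d,(v-m["cy"])/m["fy"]*d,d],-1)
    return (X-m["t"])@m["R"]
def boxfit(P,d,zlo=.045,zhi=.085):
    k=(d>0)&(P[...,2]>zlo)&(P[...,2]<zhi)
    return k
def proj(X,m):
    c=np.asarray(X)@np.asarray(m["R"]).T+m["t"]; return np.stack([c[...,0]/c[...,2]*m["fx"]+m["cx"],c[...,1]/c[...,2]*m["fy"]+m["cy"]],-1)
E
python3 - <<'E'
import numpy as np,cv2
from h import *
for n in ["top","scene"]:
    z=np.load(f"pics/{n}0.npz"); P=cloud(z["d"],z); p=z["p"].astype(int)
    k=(z["d"]>0)&(P[...,2]>.052)&(P[...,2]<.085)
    nl,lab,st,c=cv2.connectedComponentsWithStats(k.astype(np.uint8))
    s={"top":(240,220),"scene":(375,285)}[n]
    L=lab[s[1],s[0]]; Q=P[lab==L]; print(n,L,st[L])
    r=cv2.minAreaRect((Q[:,:2]*1000).astype(np.float32)); print(r)
    # rib: dark pixels within
    k2=(lab==L)
    rib=k2&(p.max(-1)<40)
    print("rib",rib.sum(),np.median(P[rib],0), cv2.minAreaRect((P[rib][:,:2]*1000).astype(np.float32)))
    g=k2&(np.ptp(p,axis=-1)<15)&(p.max(-1)>60); b=k2&(p[...,2]>p[...,0]+40)
    print("z grey",np.median(P[g][:,2]),"blue",np.median(P[b][:,2]),Q[:,2].max())
    x,y,w,h=st[L][:4]; cr=p[y-25:y+h+25,x-25:x+w+25].astype(np.uint8)
    cv2.imwrite(f"pics/crop_{n}.png",cv2.resize(cr[:,:,::-1],None,fx=2.6,fy=2.6))
E
```

```text
top 188 [ 200  183  175   85 9494]
((558.3659057617188, -44.111907958984375), (431.299072265625, 152.51695251464844), 81.3067855834961)
rib 10 [0.5909061  0.15479926 0.06955601] ((577.26904296875, 8.191635131835938), (316.11798095703125, 62.06236267089844), 75.66265869140625)
z grey 0.06844334943601432 blue 0.06137378416046703 0.08150010104642849
scene 16 [  246   210   199   134 10920]
((556.8800048828125, -47.24421691894531), (436.2906188964844, 154.40737915039062), 81.35008239746094)
rib 90 [ 0.55108145 -0.13534325  0.07889279] ((546.6171875, -135.03897094726562), (8.793501853942871, 64.82430267333984), 75.5394515991211)
z grey 0.06870979223704977 blue 0.061627580149374084 0.08479006390131426
```

View pics/crop_top.png

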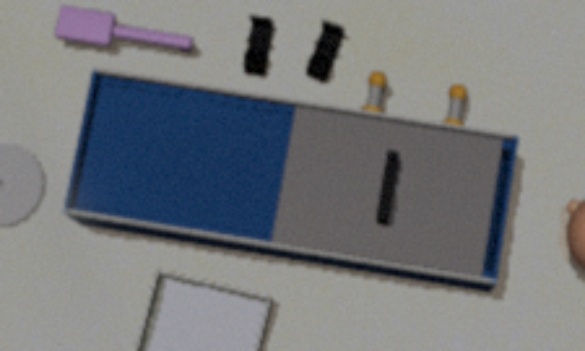

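The crop shows the grey plate with its black rib between the lips of the blue box, so the choice holds. Next I refine the cover position, check the reach, and push.

```bash
cat >> h.py <<'E'
YAW=np.radians(-8.67); C=np.array([.5577,-.0455])
bx=np.array([np.cos(YAW),np.sin(YAW)]); by=np.array([-np.sin(YAW),np.cos(YAW)])
def W(x,y,z): return [*(C+x*bx+y*by),z]
def B(P): return np.stack([(P[...,:2]-C)@bx,(P[...,:2]-C)@by,P[...,2]],-1)
ORI=[-np.pi/2,0,YAW-np.pi/2]
E
python3 - <<'E'
from h import *
from rig import ctrl
for n in ["top","scene"]:
    z=np.load(f"pics/{n}0.npz"); P=B(cloud(z["d"],z)); p=z["p"].astype(int)
    i=(abs(P[...,0])<.05)&(abs(P[...,1])<.2)&(z["d"]>0)
    g=i&(abs(P[...,2]-.0685)<.004)&(np.ptp(p,axis=-1)<25)&(p.max(-1)>60)
    print(n,"cover y",np.percentile(P[g][:,1],[0.5,99.5]))
    r=i&(P[...,2]>.08); print("rib",r.sum(),np.percentile(P[r],[2,50,98],axis=0).round(4).tolist())
    k=(z["d"]>0)&(abs(P[...,0])<.09)&(abs(P[...,1])<.23)&(P[...,2]>.069)&(P[...,2]<.08)
    print("lips",np.percentile(P[k],[1,99],axis=0).round(4).tolist())
for q in [(0,-.14,.2),(0,-.127,.103),(0,.1,.103),(0,.1,.2),(-.025,-.18,.062),(0,-.04,.062)]:
    s=ctrl.inverse_kinematics(W(*q),ORI); print(q, None if s is None else np.round(s,2))
E
```

```text
top cover y [-0.19790675  0.00794409]
rib 132 [[-0.0348, -0.1009, 0.0875], [-0.001, -0.0951, 0.0919], [0.0328, -0.0894, 0.0983]]
lips [[-0.0752, -0.213, 0.069], [0.0748, 0.215, 0.0786]]
scene cover y [-0.1983766   0.00873484]
rib 197 [[-0.0329, -0.1007, 0.0805], [0.0038, -0.0912, 0.091], [0.0349, -0.0882, 0.0943]]
lips [[-0.0756, -0.2135, 0.069], [0.0757, 0.2155, 0.0772]]
(0, -0.14, 0.2) [ 0.47  0.71 -0.38  1.79  0.37  0.71 -0.26]
(0, -0.127, 0.103) [ 0.39  0.85 -0.28  1.86  0.45  0.49 -0.35]
(0, 0.1, 0.103) [-0.02  0.85 -0.26  1.83  0.4   0.51 -0.7 ]
(0, 0.1, 0.2) [ 0.05  0.71 -0.38  1.77  0.37  0.73 -0.68]
(-0.025, -0.18, 0.062) [ 0.45  0.9  -0.21  1.92  0.47  0.37 -0.28]
(0, -0.04, 0.062) [ 0.21  0.91 -0.24  1.89  0.5   0.4  -0.56]
```

Run:
```python
from h import *
from rig import ctrl, vision, readout
ctrl.close_gripper()
ctrl.move_pose(W(0,-.132,.19),ORI)
hit=ctrl.move_l(W(0,-.132,.103),rate=.08,force_limit=8)
print(hit,B(np.array(readout.read_position())),readout.read_time(),readout.read_ft_force(),readout.read_width())
for n in ["scene","wrist"]:
    p,d=vision.camera(n); cv2.imwrite(f"pics/{n}1.png",p[:,:,::-1])
```

```text
False [ 0.00041685 -0.13203272  0.10351982] 4.0333 [-0.0854509  -1.06922509 -0.18191856] -0.00615004970959311
```

View pics/scene1.png

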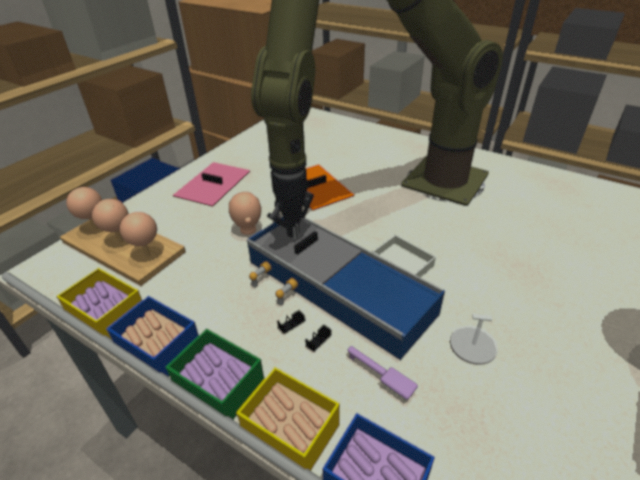

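View pics/wrist1.png

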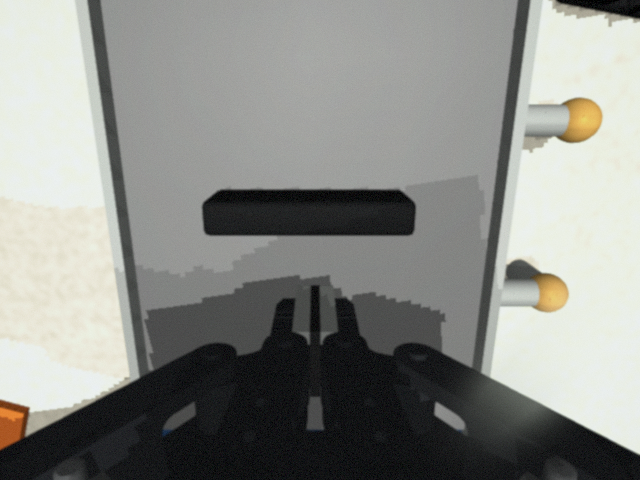

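The fingertips at wrist pixel (315,300) stand behind the rib's -y face at (310,215), centred on it. I push now.

Run:
```python
from h import *
from rig import ctrl, vision, readout
st=lambda s:print(s,B(np.array(readout.read_position())).round(4),readout.read_time(),np.round(readout.read_ft_force(),2))
h=ctrl.move_l(W(0,.075,.103),rate=.1,force_limit=20); st(h)
h=ctrl.move_l(W(0,.098,.103),rate=.03,force_limit=12); st(h)
p,d=vision.camera("scene"); cv2.imwrite("pics/scene2.png",p[:,:,::-1])
p,d=vision.camera("top"); cv2.imwrite("pics/top2.png",p[:,:,::-1])
```

```text
False [0.     0.0747 0.103 ] 6.35 [ 0.58 -0.82 -0.77]
True [-0.0008  0.091   0.1027] 6.9833 [ 0.19 -0.24  0.41]
```

View pics/scene2.png

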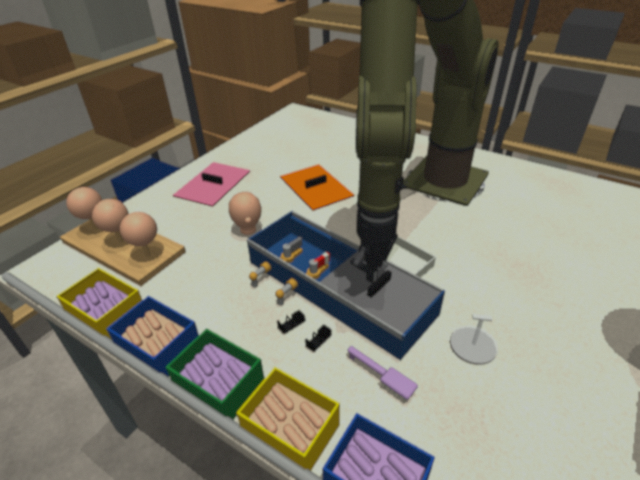

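View pics/top2.png

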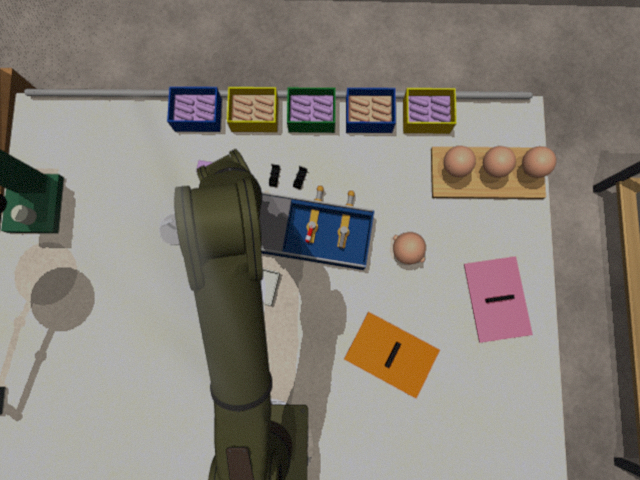

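The cover has reached the far end. Its uncovered well shows the red lever at top (310,237), the valve next to the cover (box y = -62), and the grey lever at (344,240). I lift off and look with the wrist camera and the top camera to confirm.

Run:
```python
from h import *
from rig import ctrl, vision, readout
ctrl.move_l(W(0,.080,.103),rate=.1)
ctrl.move_l(W(0,.080,.16),rate=.15)
ctrl.move_l(W(-.02,-.13,.20),rate=.25)
m=vision.camera_model("wrist"); p,d=vision.camera("wrist"); np.savez("pics/w3.npz",p=p,d=d,**m); cv2.imwrite("pics/w3.png",p[:,:,::-1])
m2=vision.camera_model("top");p2,d2=vision.camera("top"); np.savez("pics/t3.npz",p=p2,d=d2,**m2)
m3=vision.camera_model("scene");p3,d3=vision.camera("scene"); np.savez("pics/s3.npz",p=p3,d=d3,**m3)
print(readout.read_time())
for n,p,d,m in [("w",p,d,m),("t",p2,d2,m2),("s",p3,d3,m3)]:
    P=B(cloud(d,m)); p=p.astype(int)
    i=(d>0)&(abs(P[...,0])<.062)&(P[...,1]>-.21)&(P[...,1]<.21)
    red=i&(p[...,0]>p[...,1]*1.8+15)&(p[...,0]>p[...,2]*1.8)&(P[...,2]>.03)&(P[...,2]<.06)
    if red.sum(): print(n,"red",red.sum(),np.percentile(P[red],[3,50,97],axis=0).round(4).tolist())
    g=(d>0)&(abs(P[...,0])<.05)&(abs(P[...,2]-.0685)<.005)&(np.ptp(p,axis=-1)<30)&(P[...,1]>-.03)&(P[...,1]<.212)
    if g.sum(): print(n,"cover",g.sum(),np.percentile(P[g],[1,50,99],axis=0).round(4).tolist())
```

```text
9.025
w red 662 [[-0.031, -0.0611, 0.0502], [-0.0076, -0.056, 0.0518], [0.0043, -0.051, 0.0531]]
t red 38 [[-0.031, -0.0635, 0.042], [-0.0082, -0.058, 0.0521], [0.0033, -0.0528, 0.0562]]
t cover 2779 [[-0.049, 0.0043, 0.0639], [-0.0004, 0.1012, 0.0682], [0.0492, 0.2097, 0.0729]]
s red 64 [[-0.0117, -0.0628, 0.0324], [-0.0032, -0.055, 0.0465], [0.0054, -0.053, 0.0536]]
s cover 3298 [[-0.0489, 0.0053, 0.0659], [0.0036, 0.1221, 0.0685], [0.0491, 0.2067, 0.0715]]
```

View pics/w3.png

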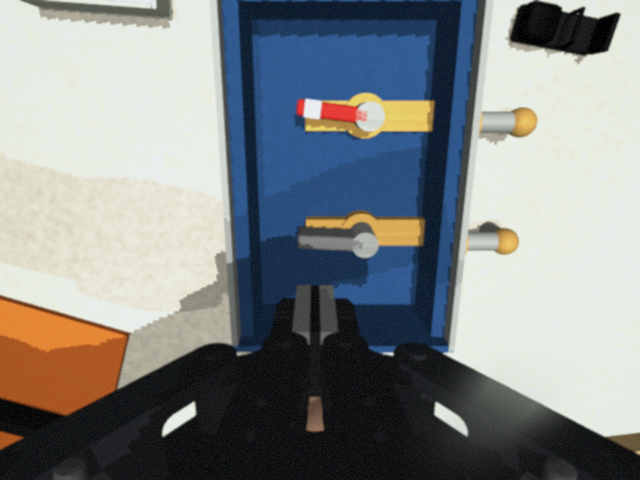

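The wrist view shows the red lever with its white band near (300–375,112), turned about 0.14 rad, and the grey lever at (300–375,240). The depth data put the cover at box y of about 2 to 210 mm, so it is at the end wall. I lower the fingertips between the levers and sweep the red one round.

Run:
```python
from h import *
from rig import ctrl, vision, readout
st=lambda s:print(s,B(np.array(readout.read_position())).round(4),round(readout.read_time(),2),np.round(readout.read_ft_force(),2))
ctrl.move_l(W(-.020,-.102,.15),rate=.2)
h=ctrl.move_l(W(-.020,-.102,.062),rate=.08,force_limit=8); st(h)
if not h:
    hx,hy,r=.010,.011,.034
    for a in np.radians([8,20,35,50,65,78,86]):
        u=np.array([-np.cos(a),np.sin(a)]);n=np.array([np.sin(a),np.cos(a)])
        c=np.array([.015,-.062])+r*u-(.005+hx*n[0]+hy*n[1])*n
        h=ctrl.move_l(W(*c,.062),rate=.05,force_limit=15); st((round(np.degrees(a)),h,c.round(3)))
        if h: break
    else:
        h=ctrl.move_l(W(.008,-.028,.062),rate=.03,force_limit=10); st(h)
p,d=vision.camera("scene"); cv2.imwrite("pics/s4.png",p[150:350,200:470,::-1].repeat(2,0).repeat(2,1))
p,d=vision.camera("wrist"); cv2.imwrite("pics/w4.png",p[:,:,::-1])
```

```text
False [-0.0196 -0.102   0.0624] 10.71 [-0.22  0.07 -0.49]
(8, False, array([-0.021, -0.074])) [-0.0211 -0.0745  0.062 ] 11.41 [0.12 0.52 0.4 ]
(20, False, array([-0.023, -0.068])) [-0.0234 -0.0679  0.062 ] 11.69 [ 0.22 -0.31  0.98]
(35, False, array([-0.024, -0.059])) [-0.0244 -0.0578  0.062 ] 12.03 [-0.45 -0.92 -0.52]
(50, False, array([-0.022, -0.049])) [-0.0222 -0.048   0.0619] 12.38 [-0.68 -1.78 -0.18]
(65, False, array([-0.016, -0.039])) [-0.0162 -0.0382  0.0619] 12.76 [-2.01 -0.3  -0.51]
(78, False, array([-0.009, -0.032])) [-0.008  -0.0313  0.062 ] 13.11 [-1.   -0.58  0.13]
(86, False, array([-0.003, -0.029])) [-0.0047 -0.0298  0.0617] 13.39 [-4.77 -1.12  1.57]
True [-0.0049 -0.0298  0.0611] 13.65 [-0.32 -1.09 -0.32]
```

View pics/s4.png

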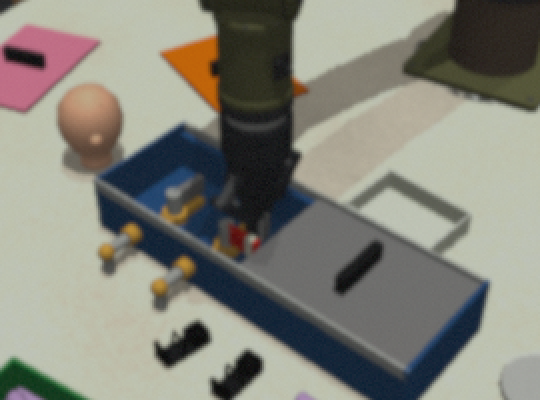

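View pics/w4.png

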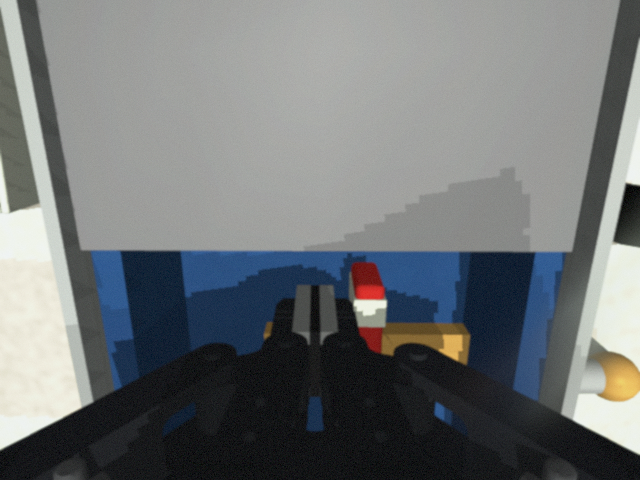

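The fingers stopped at box x = -4.9 mm, which puts a 29 mm wide finger pair flat against a fully shut lever. I back off, lift out and measure the angle.

Run:
```python
from h import *
from rig import ctrl, vision, readout
ctrl.move_l(W(-.018,-.034,.062),rate=.06)
ctrl.move_l(W(-.018,-.034,.16),rate=.12)
ctrl.move_l(W(-.02,-.15,.20),rate=.2)
for n in ["wrist","top","scene"]:
    m=vision.camera_model(n); p,d=vision.camera(n); np.savez(f"pics/{n}5.npz",p=p,d=d,**m); cv2.imwrite(f"pics/{n}5.png",p[:,:,::-1])
    P=B(cloud(d,m)); p=p.astype(int)
    i=(d>0)&(abs(P[...,0])<.062)&(P[...,1]>-.21)&(P[...,1]<0)&(P[...,2]>.047)&(P[...,2]<.057)
    red=i&(p[...,0]>p[...,1]*1.8+15)&(p[...,0]>p[...,2]*1.8)
    Q=P[red][:,:2]
    if len(Q)>10:
        v=cv2.fitLine((Q*1000).astype(np.float32),cv2.DIST_HUBER,0,.01,.01).ravel()
        print(n,len(Q),np.percentile(Q,[3,50,97],axis=0).round(4).tolist(),"angle from +y deg",np.degrees(np.arctan(v[0]/v[1])))
print(readout.read_time())
```

```text
wrist 742 [[0.0084, -0.0495], [0.0128, -0.0384], [0.0176, -0.0164]] angle from +y deg 1.1702752
top 33 [[0.0095, -0.0514], [0.0133, -0.0405], [0.018, -0.0167]] angle from +y deg -0.988804
scene 37 [[0.0128, -0.0525], [0.0172, -0.0413], [0.0209, -0.0157]] angle from +y deg -0.45302343
15.9917
```

View pics/wrist5.png

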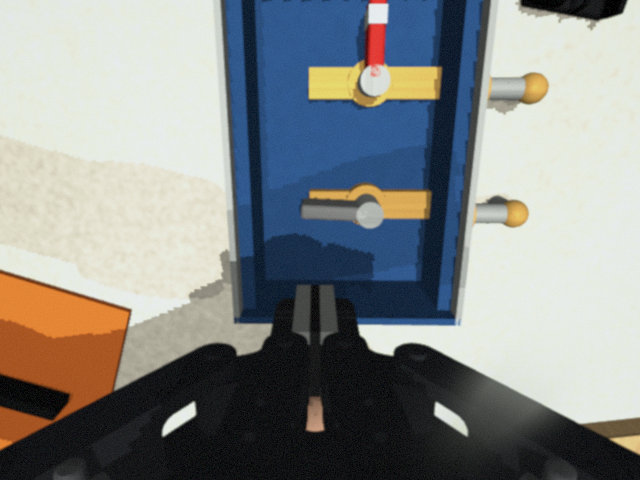

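View pics/scene5.png

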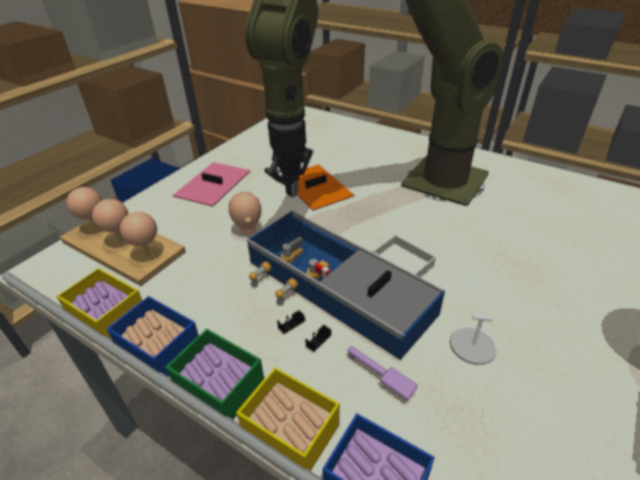

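The red lever now points along +y at (375,40), the grey one is unchanged, and nothing else has moved. One last offline check of the cover's end position before handing in.

Run:
```python
from h import *
for n in ["top","scene"]:
  for f in ["0","5"]:
    z=np.load(f"pics/{n}{f}.npz"); P=B(cloud(z["d"],z)); d=z["d"]
    i=(d>0)&(abs(P[...,0])<.05)&(abs(P[...,1])<.2)&(P[...,2]>.08)&(P[...,2]<.1)
    p=z["p"].astype(int)
    g=(d>0)&(abs(P[...,0])<.05)&(abs(P[...,1])<.212)&(abs(P[...,2]-.0685)<.004)&(np.ptp(p,axis=-1)<25)&(p.max(-1)>60)
    print(n,f,"rib y",np.percentile(P[i][:,1],[2,50,98]).round(4),"cover",np.percentile(P[g][:,1],[.5,99.5]).round(4))
```

```text
top 0 rib y [-0.1009 -0.0951 -0.0894] cover [-0.1979  0.0079]
top 5 rib y [0.1005 0.1059 0.1125] cover [0.0034 0.2109]
scene 0 rib y [-0.1007 -0.0912 -0.0882] cover [-0.1986  0.0087]
scene 5 rib y [0.1015 0.1094 0.1131] cover [0.0038 0.2073]
```

Rib centre is at box y of about 106 mm, so the cover is at its end wall.

Run:
```python
from rig import ctrl, readout
ctrl.job_done(); print(readout.read_time())
```

```text
the job is handed in; nothing more can be done
the job is handed in; nothing more can be done
```

The air is shut off, and I handed the job in at about 16 s of the 42 s allowed. I pushed the grey cover by its rib along its guides until it met the end wall. Then I swept the red lever round with the closed fingertips until it met its stop.

- **Cover:** the rib centre measured 106 mm along the box in the top view, which is the end-wall position. The scene camera's median read 109 mm, but its view of the rib is one-sided and the edges agree. The cover is still lying on its ledges.
- **Red lever:** it points along the box's +y, within about 1° (+1.2° wrist, -1.0° top, -0.5° scene). The push ended in a hard stop at 10 N, far above the lever's friction.
- **Surroundings:** the grey lever, doll parts and tray look unmoved in the last pictures. I checked these by eye only and did not measure them.
- **Robot:** the arm was clear of everything when I handed in. No check failed.

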